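# Roll the loose glass column into its parking cradle

## Task

The amber glass column is lying loose on the bench and rolls away at a touch. Without lifting it, roll it slowly and under control along the bench and up a ramp of the blue-and-white cradle, so that it comes to rest in the white groove with neither end sticking out of the cradle. Do not flick it, let it run away fast or press hard on it; leave the bottle, the jar and the wrench where they are, and move the hand clear at the end.

Things in the scene. Friction and masses are not known exactly. Their poses are not given: they have to be found in the camera images.
- column: Amber glass tube, 38 mm in diameter, with a steel collar (44 mm in diameter, 16 mm wide) at each end; 100 mm long over the collars, plus a 3 mm brass nipple at each end; 110 to 225 g. Lies on its side, rolls freely on the collars. Origin at its middle on its axis, 22 mm above the bench; x axis along the tube (y, z turn as it rolls). Starts on the bench, left or right of the cradle.
- cradle: Fixed cradle, 172 mm across, 190 mm long. Origin at bench height under the middle of the groove; x along the groove, y across, z up. Same profile on both sides: from |y| = 86 mm a blue ramp rises to a ridge 12 mm high at |y| = 20 mm, then a white face falls to bench height at y = 0 (V groove). No end walls. Column's axis is 25.7 mm above the bench in the groove, 34 mm on a ridge.
- bottle: Bystander: standing amber bottle with a blue cap, 68 mm in diameter, 150 mm high, loose. Origin under its middle.
- jar: Bystander: standing clear jar with a black cap, 64 mm in diameter, 75 mm high, loose. Origin under its middle.
- wrench: Bystander: steel wrench about 110 mm long lying flat, loose, beyond the work. Origin under its middle; x along it.
Not all that is in view belongs to the job. Leave any green look-alike of the column alone.

How it is judged:
By the outcome, as a careful person would: the job done as asked, in the order asked, and still so for the second after the job is handed in, with the robot touching nothing.
It also fails if it takes over 54 s, if anything falls off the work surface, if the arm or the gripper's body presses on something with over 40 N, if the wrist force passes 120 N, or if a joint passes its speed limit or range.

## Robot

A 6-joint arm with a two-finger parallel gripper is mounted at the origin on the work surface. World frame = base frame: x ahead of the robot, y to its left, z up, the work surface at z = 0. Lengths are in mm, angles in rad, forces in N, time in s.
With the tool pointing down it reaches from about 300 to 775 mm from the base axis. Payload 14.6 kg.
Tool frame: the origin (TCP) lies between the finger pads; the fingertips stand 19 mm ahead of it and the grasp point (between the pads) is the TCP; x points along the fingers, y is the direction in which the jaws open and shut, and the axes are right-handed (so a half turn about x gives the same grasp; the last joint's range is limited). The gripper opens to 94 mm and grips with 3 to 60 N. Pads are 16 mm wide; open, the fingers measure 119 mm over their backs; the gripper's body (75 mm by 177 mm) begins 78 mm behind the grasp point.
Start: joints at [1.209, 0.3, 1.521, -0, 1.321, -0.067], TCP at [159.799, 526.264, 224.446] pointing down, gripper open.
Joint ranges: [-3.03, 3.03], [-0.79, 2.21], [0.23, 2.52], [-1.04, 4.18], [0, 3.07], [-2.55, 2.55]. Speed limits (rad/s): [2.22, 2.22, 2.57, 3.14, 3.14, 3.14].

## Interface

Orientations are given as [roll, pitch, yaw] about the fixed x, y, z axes, in that order (R = Rz(yaw) Ry(pitch) Rx(roll)).
In Python, from cell import manip gives the robot as it stands.
- The arm moves only by the tool jog_arm, never from a script. Its argument "series" is one flat list of numbers, 7 for each row, row after row: the turn, a rotation vector about the world's x, y, z in rad, then the shift along the world's x, y, z in m, then the opening, from -1 (shut) to 1 (fully open). A call has 1 to 20 rows; each row is the pose to reach, as a shift and turn from the pose commanded when the call began; what a row does not reach only later rows make up. A row lasts 1/8 s, in which the tool goes at most 62.5 mm and 10.7 degrees, less where a joint would pass 70% of its speed; a pose out of reach is approached as far as the arm can. A call with a gripper value outside its range is refused whole. The fingers move at their own pace and stop on an object; "squeeze" is the grip in N (left out, the last holds). Time passes only in rows, so rows that repeat a pose let the fingers close. It gives the time, the measured TCP pose, the force and the opening at its end, in the units of the state.
- manip.read_state(): the state, without advancing time (a new reading comes with each control period).
- manip.camera(name): name is "scene" or "top" or "wrist"; returns a dict with "color" (480x640x3 uint8, blue, green, red), "range_z" (480x640 float32, mm along the optical axis (not along the pixel's ray), 0 where there is no reading), "fx", "fy", "cx", "cy" (pixels), "pose" (4x4, takes a point from camera to world coordinates); the wrist camera has in their place "mount" (4x4, takes a point from camera to tool coordinates, whose origin is the TCP and whose axes are the tool frame's). Camera axes: x right, y down, z forward; pixel columns grow to the right and rows downward; lengths in mm; the calibration is good to about 2 mm. A picture is of the moment at which its call begins: read the wrist's pose just before it.
- manip.sign_off(): hands the job in, once; it reports no verdict.
The state is a dict: "clock": time; "joints": joint angles; "qd": joint speeds; "effort": joint torques, N m; "eef_pos": TCP position; "eef_rot": TCP orientation; "wrist_force": force on the tool from outside, world axes, zero at the start; "moment": the same for the moment, N m; "finger_gap": finger opening in mm.
Only numpy, scipy, OpenCV 4.12 (cv2) and the standard library are available. Lean on these libraries where they do the work, as an engineer would, in place of code of your own. Each camera call takes 0.05 s, during which the arm holds its last target.

## Working session

There is one attempt and no reset: what is moved stays moved. The work goes in short steps, Python scripts to look and compute and a tool call to move; the robot and the scene stay as the last step left them, time stands still between calls to the robot, and variables do not carry over. Pictures are saved under pics/ and viewed, and the job is handed in when it is done.

Besides the shell and the picture viewer there is one more tool, called after "Emit:" as name(argument=value, ...) on one line, values as JSON. jog_arm: Moves the arm, as the interface text tells. Its arguments: {"type":"object","properties":{"series":{"type":"array","items":{"type":"number"}},"squeeze":{"type":"number"}},"required":["series"]}

```bash
mkdir -p pics; ls; python3 - <<'E'
from cell import manip
import cv2,numpy as np,pickle
s=manip.read_state();print(s)
for n in ["top","scene"]:
    c=manip.camera(n);cv2.imwrite(f"pics/{n}0.png",c["color"]);pickle.dump(c,open(f"{n}0.pkl","wb"))
    print(n,c["fx"],c["fy"],c["cx"],c["cy"],np.round(c["pose"],3).tolist())
E
```

```text
pics
{'clock': 0.0, 'joints': array([ 1.20938106e+00,  3.00473506e-01,  1.52159994e+00,  3.00790561e-05,
        1.32068915e+00, -6.65885175e-02]), 'qd': array([ 1.30210001e-03,  1.85517057e-03,  2.44645506e-04,  8.16532642e-04,
       -1.10402433e-03,  1.89687928e-05]), 'effort': array([ 1.68177059e-03, -5.31803441e+01, -3.52744889e+01,  7.08556990e-02,
        2.43146508e-02, -1.10098938e-04]), 'eef_pos': array([159.71845615, 526.04179737, 223.87701695]), 'eef_rot': array([-1.66228204,  1.56962602, -1.95711625]), 'wrist_force': array([-0.03518109, -0.48540808,  0.13562228]), 'moment': array([-0.0342689 , -0.00884436,  0.02541514]), 'finger_gap': 94.2374485969862}
top 572.6717421171577 572.6717421171577 317.58253753599325 252.00122715192146 [[-0.003, -0.981, 0.196, 444.443], [-1.0, 0.005, 0.009, -0.395], [-0.01, -0.196, -0.981, 1019.674], [0.0, 0.0, 0.0, 1.0]]
scene 476.1488568171745 476.1488568171745 322.1468857428099 239.18138351220892 [[-0.613, 0.603, -0.511, 1034.661], [0.79, 0.476, -0.387, 307.588], [0.01, -0.641, -0.768, 663.369], [0.0, 0.0, 0.0, 1.0]]
```

View pics/top0.png

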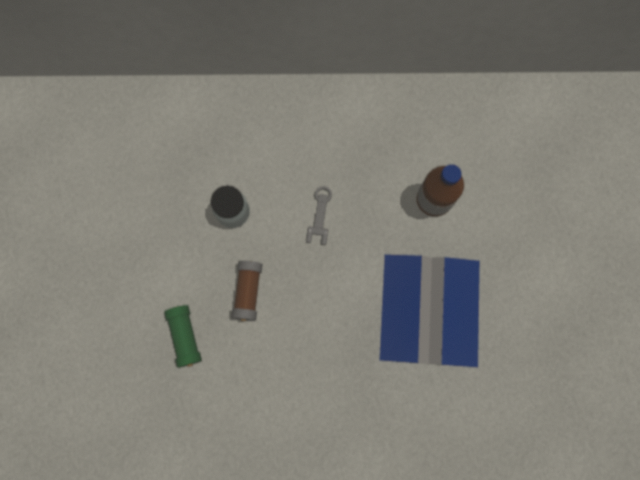

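View pics/scene0.png

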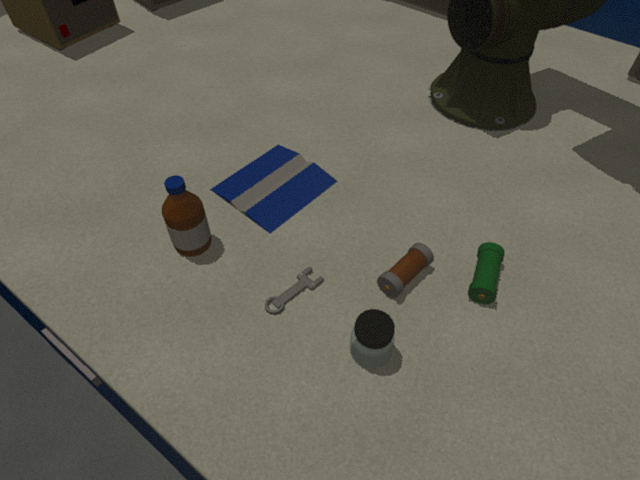

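The top view shows the column at about (247,291), the green decoy at (183,336), and the cradle around (431,310). The wrench is at (319,215), the jar at (229,206) and the bottle at (440,190). Next I'll enlarge these areas.

```bash
python3 - <<'E'
import cv2,pickle
c=pickle.load(open("top0.pkl","rb"))["color"]
a=cv2.convertScaleAbs(c,alpha=1.6)
cv2.imwrite("pics/c1.png",cv2.resize(a[245:345,200:300],None,fx=6,fy=6,interpolation=cv2.INTER_CUBIC))
cv2.imwrite("pics/c2.png",cv2.resize(a[245:375,370:490],None,fx=4.5,fy=4.5,interpolation=cv2.INTER_CUBIC))
E
```

```text
(no output)
```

View pics/c1.png

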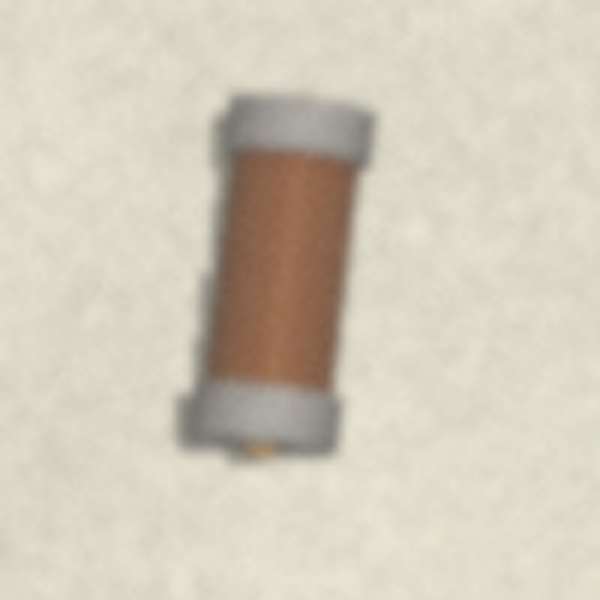

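View pics/c2.png

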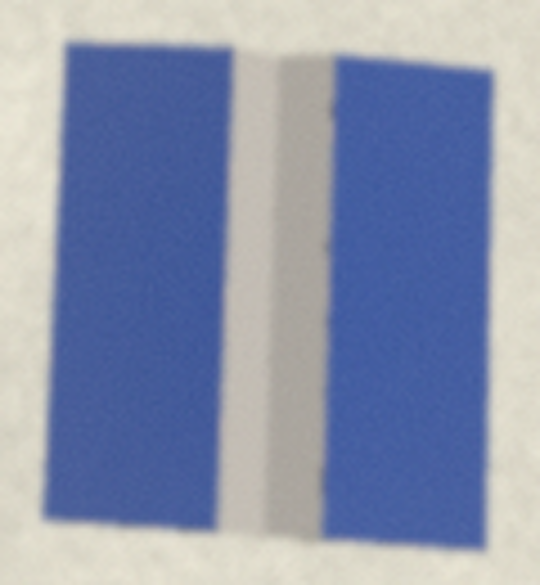

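```bash
cat > h.py <<'E'
import numpy as np
def px(c,u,v,z):
    d=np.array([(u-c["cx"])/c["fx"],(v-c["cy"])/c["fy"],1]);R=c["pose"][:3,:3];p=c["pose"][:3,3]
    d=R@d; return p+d*(z-p[2])/d[2]
E
python3 - <<'E'
import pickle,numpy as np
from h import px
c=pickle.load(open("top0.pkl","rb"))
A=[px(c,200+u/6,245+v/6,z)[:2] for u,v,z in[(296,152,41),(270,385,41)]]
A=np.array(A);d=A[0]-A[1];print("col",A.round(1),A.mean(0).round(1),np.linalg.norm(d),np.arctan2(d[1],d[0]))
B=np.array([px(c,370+u/4.5,245+v/4.5,0)[:2] for u,v in[(66,42),(494,70),(43,520),(486,548)]])
print("cradle",B.round(1),B.mean(0));e=B[0]-B[2];f=B[1]-B[3];g=B[0]-B[1];h=B[2]-B[3]
for q in(e,f,g,h):print(np.linalg.norm(q),np.arctan2(q[1],q[0]))
for n,u,v,z in[("dec",183,336,22),("jarcap",227,200,75),("bot",451,174,150),("wr",319,215,3),("wrlow",317,243,3)]:print(n,px(c,u,v,z).round())
# depth points
def cl(u0,u1,v0,v1):
    u,v=np.meshgrid(np.arange(u0,u1),np.arange(v0,v1));r=c["range_z"][v0:v1,u0:u1]
    P=np.stack([(u-c["cx"])/c["fx"]*r,(v-c["cy"])/c["fy"]*r,r],-1)
    return (P@c["pose"][:3,:3].T+c["pose"][:3,3])[r>0]
P=cl(225,270,255,328);P=P[P[:,2]>18];print(len(P),P[:,2].max(),P.min(0),P.max(0),P.mean(0))
E
```

```text
col [[608.  126.8]
 [540.7 132.8]] [574.3 129.8] 67.55946418951353 -0.08966889442568343
cradle [[ 643.1 -112.9]
 [ 630.8 -284.1]
 [ 454.   -99. ]
 [ 442.8 -270. ]] [ 542.68296127 -191.50851929]
189.60197807653878 -0.0729393170204566
188.51842076960622 -0.07455794476331035
171.66907841378165 1.4992453762921019
171.36887232240093 1.505572278509552
dec [497. 242.  22.]
jarcap [725. 163.  75.]
bot [ 743. -205.  150.]
wr [717.   6.   3.]
wrlow [664.  10.   3.]
1351 49.265118297219374 [521.38209805 106.55851788  18.19188705] [626.74180959 158.52582111  49.2651183 ] [573.02604284 131.32145776  38.19841802]
```

```bash
python3 - <<'E'
from cell import manip
import numpy as np
from scipy.spatial.transform import Rotation as R
s=manip.read_state();r=R.from_euler('xyz',s["eef_rot"]);print(r.as_matrix().round(3),s["clock"],s["eef_pos"])
for sg in(1,-1):
    y=sg*np.array([0.09,0.996,0]);x=np.array([0,0,-1.]);t=R.from_matrix(np.stack([x,y,np.cross(x,y)],1))
    print((t*r.inv()).as_rotvec())
E
```

```text
[[-0.     0.291  0.957]
 [-0.001  0.957 -0.291]
 [-1.    -0.001 -0.   ]] 0.1 [159.73613087 526.06566946 223.94301339]
[ 0.0010009  -0.00028867  0.20472363]
[-4.25386665e-04 -1.47490705e-03 -2.93686863e+00]
```

Emit:
jog_arm(series=[0, 0, 0.01, 0.015, -0.015, 0, 1, 0, 0, 0.03, 0.045, -0.045, 0, 1, 0, 0, 0.05, 0.08, -0.08, 0, 1, 0, 0, 0.07, 0.12, -0.12, 0, 1, 0, 0, 0.09, 0.16, -0.155, 0, 1, 0, 0, 0.11, 0.2, -0.195, 0, 1, 0, 0, 0.13, 0.24, -0.23, 0, 1, 0, 0, 0.15, 0.28, -0.27, 0, 1, 0, 0, 0.17, 0.32, -0.305, 0, 1, 0, 0, 0.19, 0.36, -0.345, 0, 1, 0, 0, 0.2, 0.385, -0.37, -0.01, 1, 0, 0, 0.205, 0.405, -0.388, -0.025, 1, 0, 0, 0.205, 0.414, -0.396, -0.04, 1, 0, 0, 0.205, 0.414, -0.396, -0.04, 1, 0, 0, 0.205, 0.414, -0.396, -0.04, 1])

```text
clock: 1.98
eef_pos: [573.4, 131.1, 185.0]
eef_rot: [0.514, 1.57, 0.425]
wrist_force: [-0.1, 0.7, 0.1]
finger_gap: 93.8
```

```bash
python3 - <<'E'
from cell import manip
import cv2,numpy as np,pickle
s=manip.read_state();print(s["clock"],s["eef_pos"],s["joints"])
c=manip.camera("wrist");c["state"]=s;cv2.imwrite("pics/w1.png",c["color"]);pickle.dump(c,open("w1.pkl","wb"));print(c["mount"].round(3))
c=manip.camera("top");cv2.imwrite("pics/t1.png",c["color"])
E
```

```text
1.975 [573.4434427  131.09035628 184.9816825 ] [ 1.62425846e-01  4.17438815e-01  1.45585952e+00  1.32833405e-04
  1.26782168e+00 -1.31940008e+00]
[[-1.0000e-03 -2.2500e-01  9.7400e-01 -1.5975e+02]
 [ 1.0000e+00  0.0000e+00  1.0000e-03 -3.3700e-01]
 [-0.0000e+00  9.7400e-01  2.2500e-01 -6.5191e+01]
 [ 0.0000e+00  0.0000e+00  0.0000e+00  1.0000e+00]]
```

View pics/w1.png

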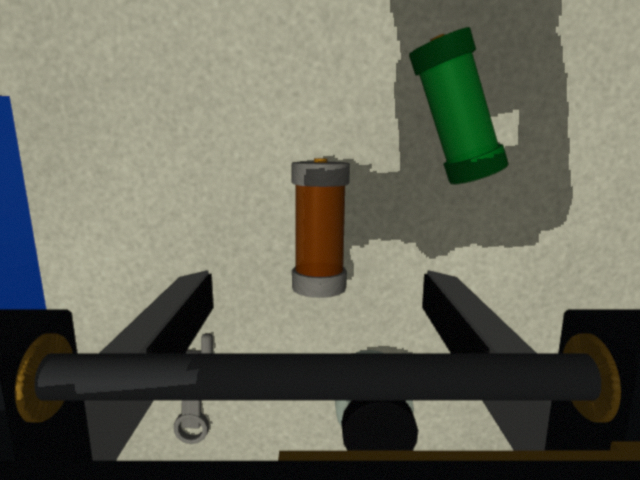

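View pics/t1.png

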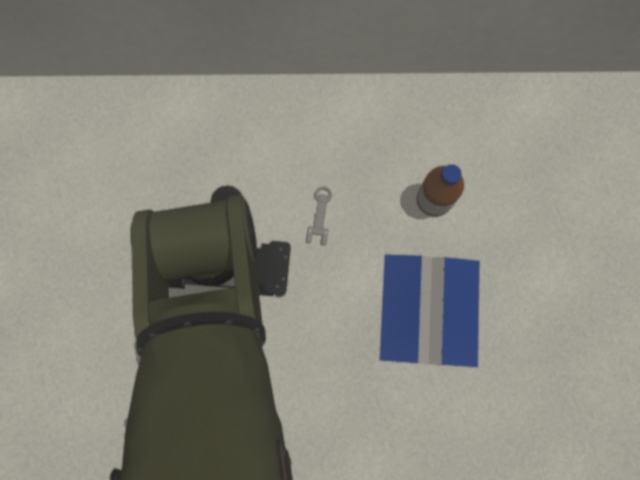

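The column is centred and aligned between the fingers, with its axis running from (320,173) to (319,280).

```bash
cat >> h.py <<'E'
from scipy.spatial.transform import Rotation as Rn
def wc(c,s):
    T=np.eye(4);T[:3,:3]=Rn.from_euler('xyz',s["eef_rot"]).as_matrix();T[:3,3]=s["eef_pos"];c["pose"]=T@c["mount"];return c
E
python3 - <<'E'
import pickle,numpy as np
from h import *
c=pickle.load(open("w1.pkl","rb"));wc(c,c["state"])
a=px(c,320,185,41);b=px(c,319.5,268,41);print(a,b,(a+b)/2,np.hypot(*(a-b)[:2]))
E
```

```text
[539.04731441 136.08284174  41.        ] [600.73679102 130.30587232  41.        ] [569.89205271 133.19435703  41.        ] 61.95938104565102
```

Emit:
jog_arm(series=[0, 0, 0, 0, 0, -0.02, 1, 0, 0, 0, 0, 0, -0.045, 1, 0, 0, 0, 0, 0, -0.07, 1, 0, 0, 0, 0, 0, -0.09, 1, 0, 0, 0, 0, 0, -0.11, 1, 0, 0, 0, 0, 0, -0.125, 1, 0, 0, 0, 0, 0, -0.14, 1, 0, 0, 0, 0, 0, -0.148, 1, 0, 0, 0, 0, 0, -0.15, 0.8, 0, 0, 0, 0, 0, -0.15, 0.65, 0, 0, 0, 0, 0, -0.15, 0.5, 0, 0, 0, 0, 0, -0.15, 0.4, 0, 0, 0, 0, 0, -0.15, 0.3, 0, 0, 0, 0, 0, -0.15, 0.22, 0, 0, 0, 0, 0, -0.15, 0.16, 0, 0, 0, 0, 0, -0.15, 0.1, 0, 0, 0, 0, 0, -0.15, 0.05, 0, 0, 0, 0, 0, -0.15, 0.0, 0, 0, 0, 0, 0, -0.15, 0.0], squeeze=3)

```text
clock: 4.45
eef_pos: [573.8, 130.3, 34.4]
eef_rot: [1.121, 1.571, 1.031]
wrist_force: [-0.0, 0.2, -0.5]
finger_gap: 47.0
```

```bash
python3 - <<'E'
from cell import manip
import cv2,numpy as np,pickle
s=manip.read_state();print(s["clock"],s["eef_pos"],s["finger_gap"],s["wrist_force"])
c=manip.camera("wrist");cv2.imwrite("pics/w2.png",c["color"])
c=manip.camera("scene");cv2.imwrite("pics/s2.png",cv2.resize(c["color"][180:360,300:540],None,fx=3,fy=3))
E
```

```text
4.45 [573.80894309 130.27425664  34.43796575] 47.00467621475481 [-0.04920563  0.17404464 -0.50730353]
```

View pics/w2.png

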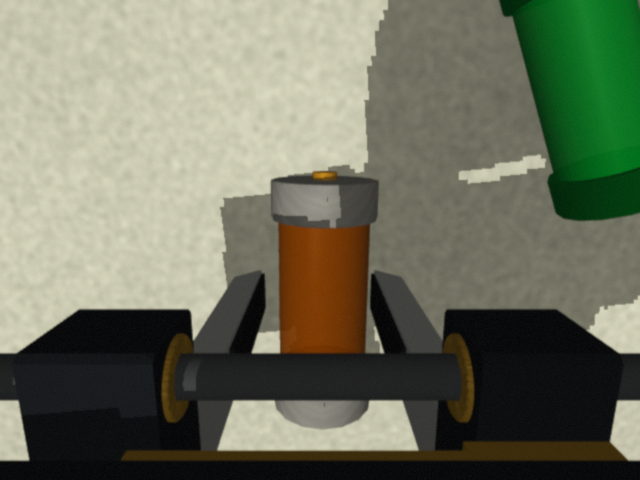

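View pics/s2.png

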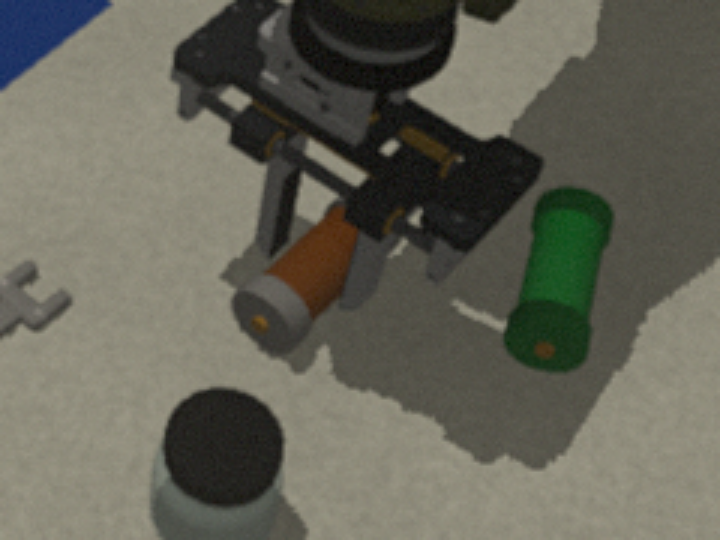

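The fingers straddle the column with clearance on both sides: tube edges at 280–368 px, pads at 265 and 371. I'll start rolling at about 32 mm/s.

Emit:
jog_arm(series=[0, 0, 0, 0, -0.001, 0, 0, 0, 0, 0, 0, -0.003, 0, 0, 0, 0, 0, -0.0005, -0.006, 0, 0, 0, 0, 0, -0.001, -0.01, 0, 0, 0, 0, 0, -0.0013, -0.014, 0, 0, 0, 0, 0, -0.0016, -0.018, 0, 0, 0, 0, 0, -0.002, -0.022, 0, 0, 0, 0, 0, -0.0023, -0.026, 0, 0, 0, 0, 0, -0.0027, -0.03, 0, 0, 0, 0, 0, -0.003, -0.034, 0, 0, 0, 0, 0, -0.0034, -0.038, 0, 0, 0, 0, 0, -0.0038, -0.042, 0, 0, 0, 0, 0, -0.0041, -0.046, 0, 0, 0, 0, 0, -0.0045, -0.05, 0, 0, 0, 0, 0, -0.0049, -0.054, 0, 0, 0, 0, 0, -0.0052, -0.058, 0, 0, 0, 0, 0, -0.0056, -0.062, 0, 0, 0, 0, 0, -0.006, -0.066, 0, 0, 0, 0, 0, -0.0063, -0.07, 0, 0, 0, 0, 0, -0.0067, -0.074, 0, 0])

```text
clock: 7.05
eef_pos: [567.1, 56.0, 34.4]
eef_rot: [-1.223, 1.571, -1.313]
wrist_force: [0.0, 0.4, 0.4]
finger_gap: 46.6
```

```bash
cat > look.py <<'E'
import sys
from cell import manip
import cv2
n=sys.argv[1]
s=manip.read_state();print(s["clock"],s["eef_pos"],s["finger_gap"],s["wrist_force"])
c=manip.camera("wrist");cv2.imwrite(f"pics/w{n}.png",c["color"])
E
python3 look.py 3
```

```text
7.05 [567.07885619  56.00233094  34.4398791 ] 46.58248500820618 [0.02102763 0.35564692 0.39130244]
```

View pics/w3.png

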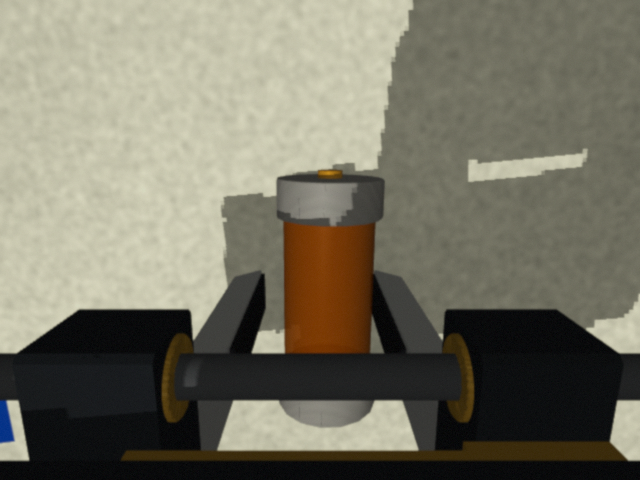

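Emit:
jog_arm(series=[0, 0, 0, -0.0004, -0.004, 0, 0, 0, 0, 0, -0.0007, -0.008, 0, 0, 0, 0, 0, -0.0011, -0.012, 0, 0, 0, 0, 0, -0.0014, -0.016, 0, 0, 0, 0, 0, -0.0018, -0.02, 0, 0, 0, 0, 0, -0.0022, -0.024, 0, 0, 0, 0, 0, -0.0025, -0.028, 0, 0, 0, 0, 0, -0.0029, -0.032, 0, 0, 0, 0, 0, -0.0032, -0.036, 0, 0, 0, 0, 0, -0.0036, -0.04, 0, 0, 0, 0, 0, -0.004, -0.044, 0, 0, 0, 0, 0, -0.0043, -0.048, 0, 0, 0, 0, 0, -0.0047, -0.052, 0, 0, 0, 0, 0, -0.005, -0.056, 0, 0, 0, 0, 0, -0.0054, -0.06, 0, 0, 0, 0, 0, -0.0058, -0.064, 0, 0, 0, 0, 0, -0.0061, -0.068, 0, 0, 0, 0, 0, -0.0065, -0.072, 0, 0, 0, 0, 0, -0.0068, -0.076, 0, 0, 0, 0, 0, -0.0072, -0.08, 0, 0])

```text
clock: 9.6
eef_pos: [559.9, -24.0, 34.4]
eef_rot: [-1.077, 1.571, -1.167]
wrist_force: [-0.2, -0.0, 0.6]
finger_gap: 47.2
```

```bash
python3 look.py 4
```

```text
9.6 [559.86320752 -24.00966125  34.4493086 ] 47.161192254342886 [-0.22680939 -0.01180566  0.58603594]
```

View pics/w4.png

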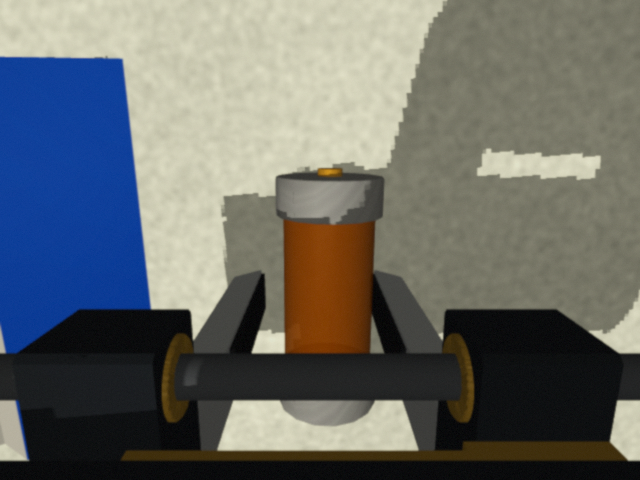

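Emit:
jog_arm(series=[0, 0, 0, -0.0004, -0.004, 0, 0, 0, 0, 0, -0.0007, -0.008, 0, 0, 0, 0, 0, -0.0011, -0.012, 0, 0, 0, 0, 0, -0.0014, -0.016, 0, 0, 0, 0, 0, -0.0018, -0.02, 0, 0, 0, 0, 0, -0.0022, -0.024, 0, 0, 0, 0, 0, -0.0025, -0.028, 0, 0, 0, 0, 0, -0.0029, -0.032, 0, 0, 0, 0, 0, -0.0032, -0.036, 0, 0, 0, 0, 0, -0.0036, -0.04, 0, 0, 0, 0, 0, -0.004, -0.044, 0, 0, 0, 0, 0, -0.0043, -0.048, 0, 0, 0, 0, 0, -0.0047, -0.052, 0, 0, 0, 0, 0, -0.005, -0.056, 0.0005, 0, 0, 0, 0, -0.0054, -0.06, 0.001, 0, 0, 0, 0, -0.0058, -0.064, 0.0015, 0, 0, 0, 0, -0.0061, -0.068, 0.002, 0, 0, 0, 0, -0.0064, -0.071, 0.0025, 0, 0, 0, 0, -0.0067, -0.074, 0.003, 0, 0, 0, 0, -0.0069, -0.077, 0.0035, 0])

```text
clock: 12.15
eef_pos: [553.0, -100.9, 38.0]
eef_rot: [-2.753, 1.571, -2.843]
wrist_force: [-0.8, -0.2, 0.2]
finger_gap: 46.9
```

```bash
python3 look.py 5
```

```text
12.15 [ 552.96660528 -100.90070842   37.98120622] 46.88793912755032 [-0.81864414 -0.16053513  0.22333086]
```

View pics/w5.png

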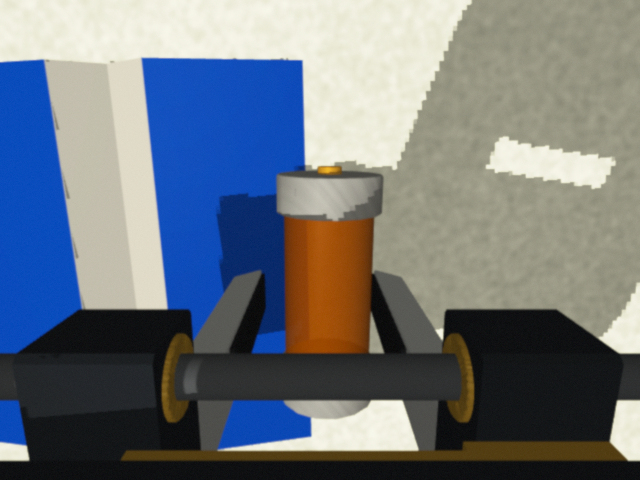

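Emit:
jog_arm(series=[0, 0, 0, -0.0003, -0.003, 0, 0, 0, 0, 0, -0.0005, -0.006, 0, 0, 0, 0, 0, -0.0008, -0.009, 0, 0, 0, 0, 0, -0.001, -0.012, 0.0005, -0.01, 0, 0, 0, -0.0014, -0.015, 0.0005, -0.02, 0, 0, 0, -0.0016, -0.018, 0.001, -0.03, 0, 0, 0, -0.0019, -0.021, 0.001, -0.04, 0, 0, 0, -0.0022, -0.024, 0.001, -0.05, 0, 0, 0, -0.0024, -0.027, 0.0015, -0.06, 0, 0, 0, -0.0027, -0.03, 0.0015, -0.07, 0, 0, 0, -0.003, -0.033, 0.002, -0.08, 0, 0, 0, -0.0032, -0.036, 0.002, -0.09, 0, 0, 0, -0.0035, -0.039, 0.002, -0.1, 0, 0, 0, -0.0038, -0.042, 0.002, -0.11, 0, 0, 0, -0.004, -0.045, 0.002, -0.12, 0, 0, 0, -0.0043, -0.048, 0.002, -0.125, 0, 0, 0, -0.0046, -0.051, 0.002, -0.13, 0, 0, 0, -0.0049, -0.054, 0.002, -0.13, 0, 0, 0, -0.0051, -0.057, 0.002, -0.13, 0, 0, 0, -0.0054, -0.06, 0.002, -0.13])

```text
clock: 14.7
eef_pos: [547.6, -161.0, 40.0]
eef_rot: [-0.906, 1.571, -0.996]
wrist_force: [0.5, 0.8, 0.4]
finger_gap: 40.7
```

```bash
python3 look.py 6
```

```text
14.7 [ 547.59409848 -160.95555329   39.95665755] 40.74669420664253 [0.47109014 0.81515594 0.41133071]
```

View pics/w6.png

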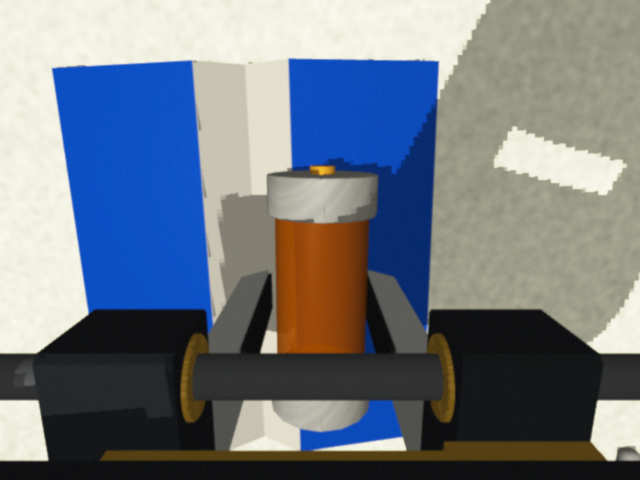

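Emit:
jog_arm(series=[0, 0, 0, -0.0002, -0.002, 0, -0.13, 0, 0, 0, -0.0004, -0.004, 0, -0.13, 0, 0, 0, -0.0005, -0.006, 0, -0.13, 0, 0, 0, -0.0007, -0.008, 0, -0.13, 0, 0, 0, -0.0009, -0.01, 0, -0.13, 0, 0, 0, -0.001, -0.012, 0, -0.13, 0, 0, 0, -0.0013, -0.014, 0, -0.13, 0, 0, 0, -0.0014, -0.016, 0, -0.13, 0, 0, 0, -0.0016, -0.018, 0, -0.13, 0, 0, 0, -0.0018, -0.02, -0.0005, -0.13, 0, 0, 0, -0.002, -0.022, -0.001, -0.13, 0, 0, 0, -0.0022, -0.024, -0.0015, -0.13, 0, 0, 0, -0.0023, -0.026, -0.002, -0.13, 0, 0, 0, -0.0025, -0.028, -0.002, -0.13, 0, 0, 0, -0.0026, -0.0295, -0.002, -0.13, 0, 0, 0, -0.0028, -0.031, -0.002, -0.13, 0, 0, 0, -0.0028, -0.031, -0.002, -0.13, 0, 0, 0, -0.0028, -0.031, -0.002, -0.13])

```text
clock: 17.0
eef_pos: [544.8, -191.7, 37.9]
eef_rot: [2.029, 1.571, 1.939]
wrist_force: [0.2, 0.3, 0.0]
finger_gap: 40.8
```

```bash
python3 look.py 7
```

```text
17.0 [ 544.79012966 -191.69097499   37.94997245] 40.80869887687679 [0.20377621 0.3006225  0.03084983]
```

View pics/w7.png

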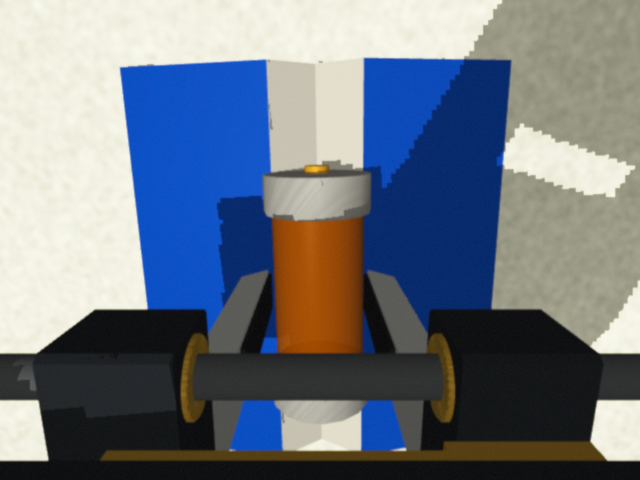

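The column sits over the groove. Next: open slowly, check, then retreat straight up.

Emit:
jog_arm(series=[0, 0, 0, 0, 0, 0, -0.1, 0, 0, 0, 0, 0, 0, -0.05, 0, 0, 0, 0, 0, 0, 0, 0, 0, 0, 0, 0, 0, 0.05, 0, 0, 0, 0, 0, 0, 0.12, 0, 0, 0, 0, 0, 0, 0.2, 0, 0, 0, 0, 0, 0, 0.3, 0, 0, 0, 0, 0, 0, 0.4, 0, 0, 0, 0, 0, 0, 0.5, 0, 0, 0, 0, 0, 0, 0.6, 0, 0, 0, 0, 0, 0, 0.6, 0, 0, 0, 0, 0, 0, 0.6])

```text
clock: 18.55
eef_pos: [544.8, -191.7, 38.0]
eef_rot: [-0.15, 1.571, -0.24]
wrist_force: [-0.3, -0.4, 0.1]
finger_gap: 75.2
```

```bash
python3 look.py 8
```

```text
18.55 [ 544.79304427 -191.73638665   37.95066829] 75.22716947651251 [-0.28595003 -0.41626448  0.06915695]
```

View pics/w8.png

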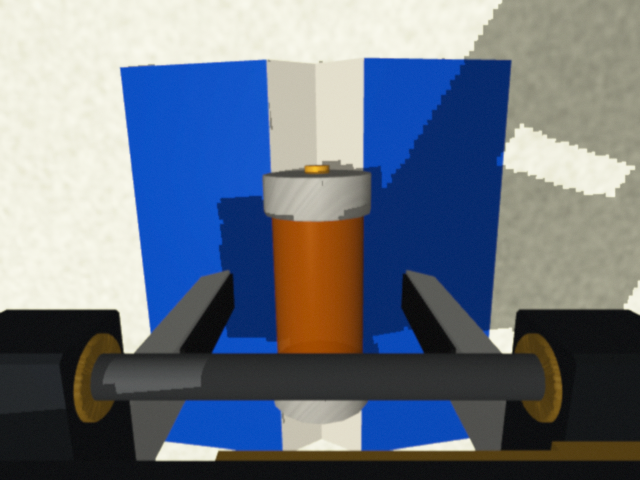

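It stays in the groove with the fingers open. Now retreating up and then to the left.

Emit:
jog_arm(series=[0, 0, 0, 0, 0, 0.01, 0.6, 0, 0, 0, 0, 0, 0.03, 0.6, 0, 0, 0, 0, 0, 0.06, 0.6, 0, 0, 0, 0, 0, 0.095, 0.6, 0, 0, 0, 0, 0, 0.13, 0.6, 0, 0, 0, 0, 0, 0.165, 0.6, 0, 0, 0, 0, 0, 0.19, 0.6, 0, 0, 0, -0.01, 0.02, 0.2, 0.6, 0, 0, 0, -0.02, 0.05, 0.2, 0.6, 0, 0, 0, -0.03, 0.09, 0.2, 0.6, 0, 0, 0, -0.04, 0.13, 0.2, 0.6, 0, 0, 0, -0.05, 0.17, 0.2, 0.6, 0, 0, 0, -0.06, 0.21, 0.2, 0.6, 0, 0, 0, -0.06, 0.25, 0.2, 0.6, 0, 0, 0, -0.06, 0.28, 0.2, 0.6, 0, 0, 0, -0.06, 0.3, 0.2, 0.6, 0, 0, 0, -0.06, 0.3, 0.2, 0.6, 0, 0, 0, -0.06, 0.3, 0.2, 0.6])

```text
clock: 20.85
eef_pos: [484.8, 107.7, 238.3]
eef_rot: [-0.2, 1.57, -0.29]
wrist_force: [0.1, -0.6, 0.6]
finger_gap: 75.5
```

```bash
python3 - <<'E'
from cell import manip
import cv2,pickle
for n in["top","scene"]:
    c=manip.camera(n);cv2.imwrite(f"pics/{n}9.png",c["color"]);pickle.dump(c,open(n+"9.pkl","wb"))
    if n=="top":cv2.imwrite("pics/c9.png",cv2.resize(c["color"][245:375,370:490],None,fx=4.5,fy=4.5,interpolation=cv2.INTER_CUBIC))
print(manip.read_state()["clock"])
E
```

```text
20.95
```

View pics/top9.png

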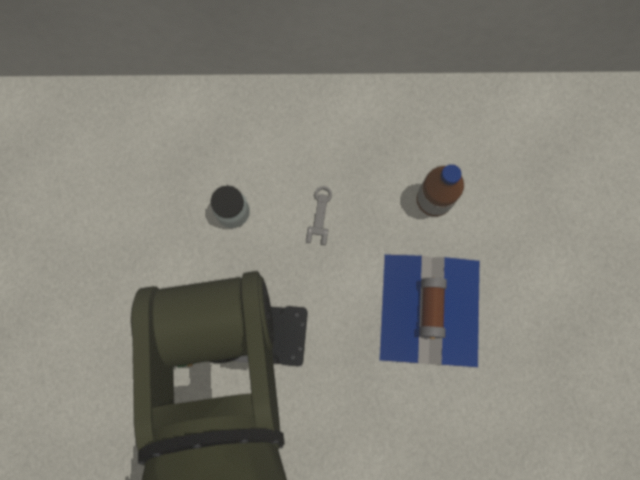

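View pics/scene9.png

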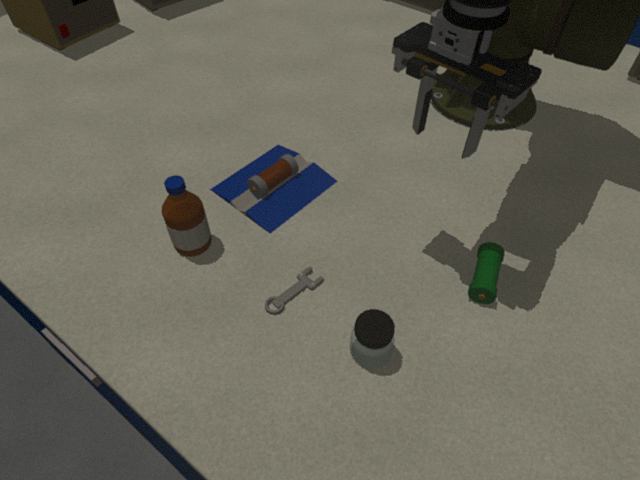

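View pics/c9.png

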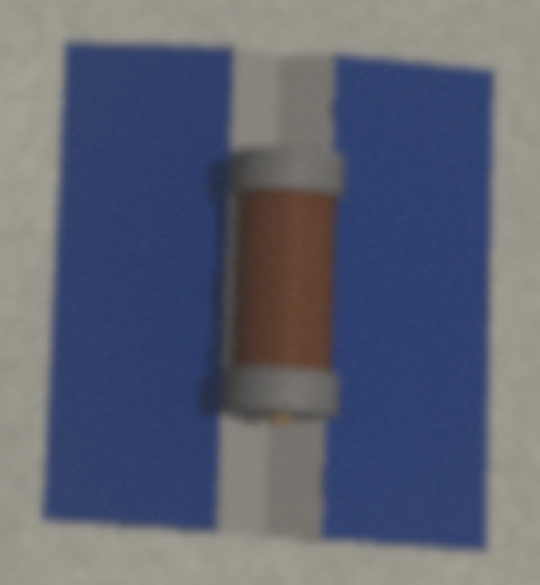

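The column lies in the white groove, at (433,308) in the top view and about centred along the cradle. The bottle, jar, wrench and green decoy are unmoved.

```bash
python3 - <<'E'
from cell import manip
print(manip.sign_off())
E
```

```text
the job is handed in; nothing more can be done
None
```

The column is resting in the white groove, with both ends well inside the cradle, and the job was handed in at about 21 s of the 54 s allowed.

- **Rolling:** I straddled the tube loosely with the fingers, so the rear finger pushed and the front one stopped it running ahead. It rolled along the bench at about 32 mm/s and went over the ridge at about 16 mm/s with the fingers closed in to about 41 mm, 3 mm wider than the tube. I then opened slowly and lifted away. The hand ended about 300 mm to the side and 240 mm up.
- **Forces:** The wrist force readings, taken at the end of each move, stayed below about 1 N.
- **Last checks:** The final top and scene pictures show the column roughly centred along the groove. The bottle, jar and wrench are at the same pixel positions as at the start. The green look-alike also hasn't moved in the scene picture; the arm hides it from the top camera.
- **Disagreement:** The top and wrist cameras placed the column's starting position about 4 to 5 mm apart. The clearance between the fingers covered that. No check failed.

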